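# Pin the gauge sled into its docking stand

## Task

Slide the gauge sled by its blue push plate all the way home so that its brass tongue's hole lines up with the holes of the stand's clevis. Take the ball-lock pin (blue head, red thumb button) by squeezing its button fully in, push it gently down through the aligned holes until its flange sits on the clevis, and let go so that its locking ball springs out. Then prove the lock: take the head by its two plain sides, leaving the button out, lift until it holds fast and pull with about 15 N for half a second, then set it back down and let it go, locked in place; do not push or pull the pin with more than 25 N and leave the other things on the bench where they are.

Things in the scene. Friction and masses are not known exactly. Their poses are not given: they have to be found in the camera images.
- stand: docking stand fixed to the table: base plate 160 x 360 x 12 mm with a clevis at its -y end: top plate 65 x 70 mm, 80 to 90 mm above the table, on blue cheeks, and under the tongue an 8 mm keeper plate, clamped at a height that differs each time (underside 52 to 60 mm); each has a vertical hole (top 18 mm, keeper 19 mm, chamfered). Origin on the table exactly under the hole axis; z up; the sled slides along the stand's y axis
- hole (a point): centre of the mouth of the clevis hole, on the top face of the upper plate, 90 mm above the table; axes parallel to the stand's
- sled (a joint): how far the gauge sled (grey block 80 x 90 mm, round gauge on top to 106 mm, brass tongue at 69 to 79 mm height) is out from home, in m, along the stand's +y: 0 = home on its hard stop, its tongue's 18 mm hole concentric with the clevis holes; starts at 0.025 to 0.055. Push it towards the stand's -y; about 2 N of friction, stays where it is left
- push_plate (a point): centre of the outer (+y) face of the sled's blue upright push plate, 70 mm wide along x, 8 mm thick, 20 to 120 mm above the table; the point is on the face, 95 mm above the table; axes parallel to the stand's. Nothing stands beyond it on the +y side. It moves with the sled: at home it is 173 mm from the hole axis
- pin: ball-lock pin upright in one of the grey holder's holes. Origin at the centre of its flange's underside, z up along the pin. Above the origin: flange 44 mm across, 6 mm thick with a thin rubber washer below, then a blue block head 26 mm (x) by 24 mm (y), from 6 to 50 mm; red thumb button on the head's +x face. Below: steel shank 16 mm across, 58 mm long, with a round nose. Mass 250 to 440 g
- ball (a point): point on the pin's axis level with its brass locking ball (8 mm), 44 mm below the origin. With the button out the ball stands out to 12.5 mm from the axis on the button's side (+x) and blocks the holes; with it fully in, it is inside the shank. With the flange on the clevis the ball is 2 to 10 mm below the keeper plate, so a locked pin first lifts that far freely
- button (a joint): travel of the thumb button in m: 0 = out (ball out), 0.005 = flush with the head (ball in; it can sink about 2 mm deeper); spring 2.4 N at first, 8.4 N fully in. A grip across the head along the pin's x presses it (31 mm over the button when out, 26 mm when flush); a grip along the pin's y (24 mm) leaves it out. It springs back as soon as the grip opens
- button_face (a point): centre of the button's outer face when out, 18 mm from the pin's axis along its +x, 30 mm above its origin; the button is 16 mm across
- holder: grey plastic block fixed to the table, 70 x 170 mm, 70 mm high, origin at the centre of its underside, with two 28 mm vertical holes 63 mm deep at y = +45 and -45 mm; the ball-lock pin stands loosely in one, the yellow-headed plain pin in the other
- plain_pin: bystander: plain pin with a round yellow head 26 mm across, top 46 mm above its flange's underside (its origin); leave it in the holder
- weight: bystander: brass knobbed weight 48 mm across, 58 mm high, origin at its foot
- bottle: bystander: white bottle 56 mm across, 120 mm high, origin at its foot
- screwdriver: bystander: red-handled screwdriver lying on the bench
- wrench: bystander: steel wrench lying on the bench
There are look-alikes about, which are no part of the job. Leave any purple look-alike of the pin alone.

How it is judged:
By the outcome, as a careful person would: the job done as asked, in the order asked, and still so for the second after the job is handed in, with the robot touching nothing.
It also fails if it takes over 72 s, if anything falls off the work surface, if the arm or the gripper's body presses on something with over 40 N, if the wrist force passes 120 N, or if a joint passes its speed limit or range.

## Robot

A 7-joint arm with a two-finger parallel gripper is mounted at the origin on the work surface. World frame = base frame: x ahead of the robot, y to its left, z up, the work surface at z = 0. Lengths are in m, angles in degrees, forces in N, time in s.
With the tool pointing down it reaches from about 0.4 to 0.925 m from the base axis. Payload 4.1 kg.
Tool frame: the origin (TCP) lies on the centre line of the jaws, within the pads' length; the fingertips stand 8 mm ahead of it and the grasp point (between the pads) lies 11 mm behind it (env.tips_ahead is the distance from the TCP to the fingertips, in m); z points along the fingers, y is the line along which they close (so a half turn about z gives the same grasp; the last joint's range is limited). The gripper opens to 85 mm and grips with 20 to 120 N. Pads are 22 mm wide; open, the fingers measure 114 mm over their backs; the gripper's body (76 mm by 85 mm) begins 54 mm behind the grasp point. The pads swing forward as they close: fully open they stand 13 mm farther back than shut.
Start: joints at [59.817, 22.827, 2.584, 88.041, -1.071, 69.15, -2.905], TCP at [0.27, -0.591, 0.239] pointing down, gripper open.
Joint ranges: [-161.44, 161.44], [-28.35, 127.94], [-78.24, 83.42], [0, 140.83], [-78.03, 258.03], [13.02, 114.36], [-168.23, 168.23]. Speed limits (degrees/s): [147.25, 147.25, 180, 180, 180, 180, 180].

## Interface

Orientations are given as [roll, pitch, yaw] about the fixed x, y, z axes, in that order (R = Rz(yaw) Ry(pitch) Rx(roll)).
In Python, from rig import env gives the robot as it stands.
- The arm moves only by the tool carry_out, never from a script. Its argument "commands" is a list of rows, each an object of numbers: "rx", "ry", "rz": the turn, a rotation vector about the tool's x, y, z in degrees; "dx", "dy", "dz": the shift along the tool's x, y, z in cm; "gripper": the gripper's target within -1 to 1 (shut at 1, half-way at 0, fully open at -1). In form: [{"rx": .., "ry": .., "rz": .., "dx": .., "dy": .., "dz": .., "gripper": ..}, ...]. A call has 1 to 20 rows; each row shifts and turns the commanded pose from where the row before left it, along the tool's axes as they then stand; what a row does not reach is not made up. A row lasts 1/10 s, in which the tool goes at most 50 mm and 8.59 degrees, less where a joint would pass 70% of its speed; a pose out of reach is approached as far as the arm can. A call is refused whole if a number of a shift passes 5 or a number of a turn 8.59, either way. A call with a gripper value outside its range is refused whole. The fingers move at their own pace and stop on an object; the grip force is fixed at half the most. Time passes only in rows, so rows that do not move let the fingers close. It gives the time, the measured TCP pose, the force, the opening and the grip force at its end, in the units of the state.
- env.sense(): the state, without advancing time (a new reading comes with each control period).
- env.get_image(name): name is "scene" or "top" or "wrist"; returns the picture (420x560x3 uint8, red, green, blue); there is no depth.
- env.camera_model(name): a dict with "fx", "fy", "cx", "cy" (pixels), "view" (4x4, takes a point from world to camera coordinates); the wrist camera has in their place "mount" (4x4, takes a point from camera to tool coordinates, whose origin is the TCP and whose axes are the flange's). Camera axes: x right, y down, z forward; pixel columns grow to the right and rows downward; lengths in m; the calibration is good to about 2 mm. A picture is of the moment at which its call begins: read the wrist's pose just before it. camera_model takes no time and is no camera call.
- env.sign_off(): hands the job in; it is judged then, once.
The state is a dict: "t": time; "joints": joint angles; "qvel": joint speeds; "effort": joint torques, N m; "eef_pos": TCP position; "ee_rot": TCP orientation; "wrist_force": force on the tool from outside, world axes, zero at the start; "torque": the same for the moment, N m; "gripper_width": finger opening in m; "grip_force": force on a finger pad.
Only numpy, scipy, OpenCV 4.12 (cv2) and the standard library are available. Lean on these libraries where they do the work, as an engineer would, in place of code of your own. Each camera call takes 0.05 s, during which the arm holds its last target. There are 200 camera calls.

## Working session

There is one attempt and no reset: what is moved stays moved. The work goes in short steps, Python scripts to look and compute and a tool call to move; the robot and the scene stay as the last step left them, time stands still between calls to the robot, and variables do not carry over. Pictures are saved under pics/ and viewed, at most 10 in all, crops included, and the job is handed in when it is done.

Besides the shell and the picture viewer there is one more tool, called after ">>>" as name(argument=value, ...) on one line, values as JSON. carry_out: Moves the arm, as the interface text tells. Its arguments: {"type":"object","properties":{"commands":{"type":"array"}},"required":["commands"]}

```bash
mkdir -p pics; ls; python3 - <<'E'
from rig import env
import cv2, numpy as np
s=env.sense(); print(s['eef_pos'],s['ee_rot'],s['gripper_width'],s['wrist_force'],env.tips_ahead)
for n in ['scene','top','wrist']:
    im=env.get_image(n)[:,:,::-1]; cv2.imwrite(f'pics/{n}0.png',cv2.resize(im,(784,588),interpolation=cv2.INTER_CUBIC))
    m=env.camera_model(n); print(n,{k:(np.round(v,4).tolist() if not np.isscalar(v) else v) for k,v in m.items()})
E
```

```text
pics
[ 0.26939512 -0.59083652  0.23825698] [-1.79885326e+02  9.03714270e-03  2.45162152e+01] 0.08545573700352514 [-0.12518836  0.06663823  1.01220011] 0.008
scene {'fx': 390.73731638915183, 'fy': 390.73731638915183, 'cx': 279.5027134947782, 'cy': 209.67099782464223, 'view': [[-0.1847, 0.9827, -0.0111, 0.1608], [0.6452, 0.1127, -0.7557, -0.3228], [-0.7414, -0.1468, -0.6549, 1.2717], [0.0, 0.0, 0.0, 1.0]]}
top {'fx': 404.1472271953236, 'fy': 404.1472271953236, 'cx': 278.67492847114715, 'cy': 203.38067090103442, 'view': [[0.0117, -0.9999, 0.0035, -0.0346], [-0.9993, -0.0118, -0.0367, 0.6045], [0.0367, -0.0031, -0.9993, 1.0455], [0.0, 0.0, 0.0, 1.0]]}
wrist {'fx': 367.9806593980695, 'fy': 367.9806593980695, 'cx': 284.75125342544675, 'cy': 213.24124304224355, 'mount': [[-0.0001, -0.96, -0.2799, 0.0708], [1.0, -0.0001, 0.0001, 0.0004], [-0.0002, -0.2799, 0.96, -0.1342], [0.0, 0.0, 0.0, 1.0]]}
```

View pics/scene0.png

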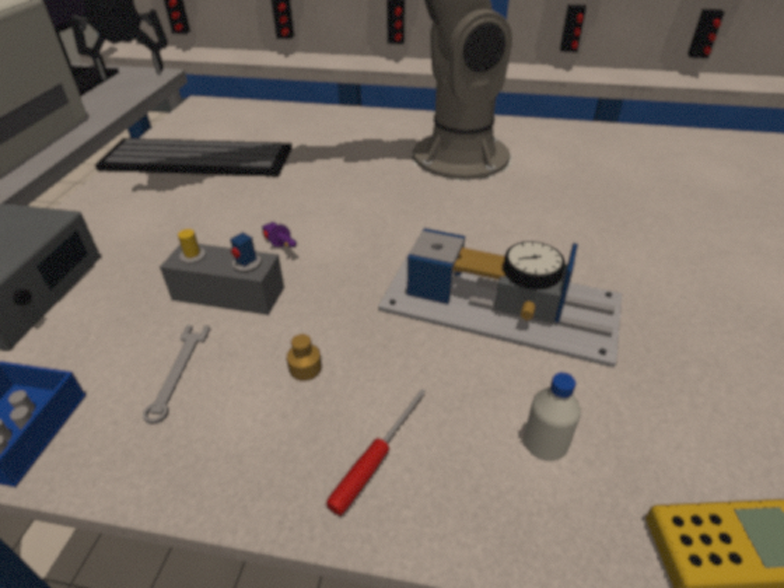

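View pics/top0.png

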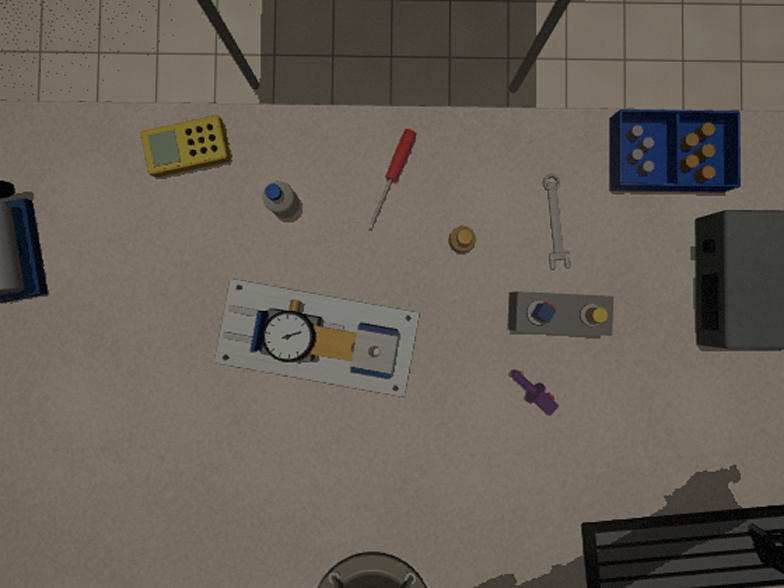

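The scene view shows the stand with its clevis to the right of the sled, and the holder with the blue-headed pin nearer the stand. In the top view (784 px wide), the clevis hole is at about (375,351), the push plate at (258,331), the pin head at (543,311) and the plain pin at (597,316). I'll enlarge the top view next.

```bash
cat > h.py <<'E'
from rig import env
import cv2, numpy as np
from scipy.spatial.transform import Rotation as Ro
def tcp(s=None):
    s=s or env.sense(); T=np.eye(4); T[:3,:3]=Ro.from_euler('xyz',s['ee_rot'],degrees=True).as_matrix(); T[:3,3]=s['eef_pos']; return T
def view(n,T=None):
    m=env.camera_model(n)
    return np.array(m['view']) if 'view' in m else np.linalg.inv((tcp() if T is None else T)@np.array(m['mount']))
def ray(n,u,v,z,T=None):
    m=env.camera_model(n); V=view(n,T); R=V[:3,:3]; c=-R.T@V[:3,3]
    d=R.T@np.array([(u-m['cx'])/m['fx'],(v-m['cy'])/m['fy'],1]); return c+d*(z-c[2])/d[2]
def proj(n,P,T=None):
    m=env.camera_model(n); V=view(n,T); p=V[:3,:3]@np.asarray(P)+V[:3,3]
    return np.array([m['cx']+m['fx']*p[0]/p[2],m['cy']+m['fy']*p[1]/p[2]])
def crop(im,x0,y0,w,h,f,name): cv2.imwrite(name,cv2.resize(im[y0:y0+h,x0:x0+w],None,fx=f,fy=f,interpolation=cv2.INTER_CUBIC))
E
python3 - <<'E'
from h import *
im=env.get_image('top')[:,:,::-1]
a=cv2.resize(im[190:300,150:305],None,fx=5,fy=5,interpolation=cv2.INTER_CUBIC)[:,:775]
b=cv2.resize(im[200:245,355:445],None,fx=6,fy=6,interpolation=cv2.INTER_CUBIC)
cv2.imwrite('pics/a.png',a); cv2.imwrite('pics/b.png',b)
s=1/1.4
for n,u,v,z in [('hole',375,351,.09),('c1',239,287,.012),('c2',225,357,.012),('c3',396,388,.012),('c4',408,318,.012),('pintop',543,311,.125),('h1',510,291,.07),('h2',612,297,.07),('h3',612,335,.07),('h4',510,332,.07)]:
    print(n,ray('top',u*s,v*s,z).round(4))
E
```

```text
hole [ 0.4876 -0.0025  0.09  ]
c1 [0.5973 0.2542 0.012 ]
c2 [0.467  0.2774 0.012 ]
c3 [ 0.4134 -0.0405  0.012 ]
c4 [ 0.5432 -0.0614  0.012 ]
pintop [ 0.5599 -0.2821  0.125 ]
h1 [ 0.5941 -0.2388  0.07  ]
h2 [ 0.5857 -0.4189  0.07  ]
h3 [ 0.5188 -0.4187  0.07  ]
h4 [ 0.522  -0.2391  0.07  ]
```

View pics/a.png

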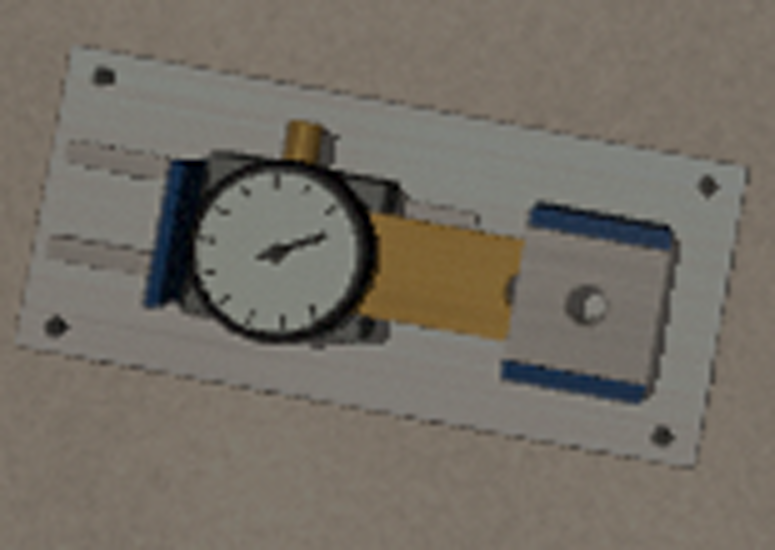

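View pics/b.png

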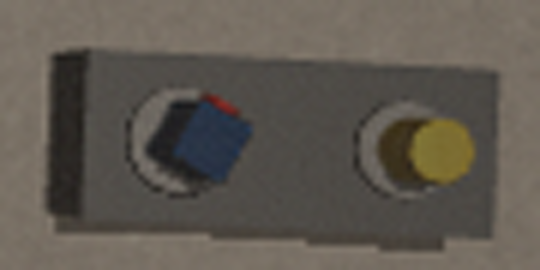

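The crops give these pixel positions. In crop a, the hole is at (587,304), the base corners are (75,47), (748,168), (693,465) and (18,347), and the push plate's outer top edge runs (170,160) to (147,305). In crop b, the head top centre is about (214,143) with the red button on its upper right, so the pin's yaw is about -31°.

```bash
python3 - <<'E'
from h import *
A=lambda p,z:ray('top',150+p[0]/5-.4,190+p[1]/5-.4,z)
B=lambda p,z:ray('top',355+p[0]/6-.4,200+p[1]/6-.4,z)
c=[A(p,.012) for p in [(75,47),(748,168),(693,465),(18,347)]]
print(np.round(c,4))
d=(c[0]+c[3]-c[1]-c[2])[:2]; psi=np.degrees(np.arctan2(-d[0],d[1])); print('psi',psi)
h=A((587,304),.09); y=np.array([-np.sin(np.radians(psi)),np.cos(np.radians(psi))]); x=np.array([y[1],-y[0]])
print('hole',h, 'axis centre of -y end', )
for p in [(170,160),(147,305)]:
    q=A(p,.12)[:2]-h[:2]; print('plate edge st x,y',q@x,q@y)
for s in (.173,.213): print(s,h[:2]+y*s)
print('pintop',B((214,143),.12),'corners',[B(p,.12).round(4)[:2] for p in [(208,103),(252,130),(222,183),(177,157)]])
print('flange',B((180,140),.07+.006))
T=tcp();print('tool R',T[:3,:3].round(3))
E
```

```text
[[ 0.6128  0.2705  0.012 ]
 [ 0.5537 -0.0816  0.012 ]
 [ 0.3995 -0.0545  0.012 ]
 [ 0.4565  0.2966  0.012 ]]
psi -9.364116560994457
hole [ 4.88315892e-01 -3.99354036e-04  9.00000000e-02] axis centre of -y end
plate edge st x,y 0.03462333822183466 0.20352293038774885
plate edge st x,y -0.033696669074103854 0.20173030810940523
0.173 [0.51646439 0.17029529]
0.213 [0.52297271 0.20976226]
pintop [ 0.55695281 -0.28908238  0.12      ] corners [array([ 0.5725, -0.2867]), array([ 0.5622, -0.3039]), array([ 0.5414, -0.2922]), array([ 0.5513, -0.2746])]
flange [ 0.55759232 -0.28748144  0.076     ]
tool R [[ 0.91   0.415 -0.001]
 [ 0.415 -0.91   0.001]
 [-0.    -0.001 -1.   ]]
```

>>> carry_out(commands=[{"dx":3.06,"dy":-3.42,"gripper":1},{"dx":3.06,"dy":-3.42,"gripper":1},{"dx":3.06,"dy":-3.42,"gripper":1},{"dx":3.06,"dy":-3.42,"gripper":1},{"dx":3.06,"dy":-3.42,"gripper":1},{"dx":3.06,"dy":-3.42,"gripper":1},{"dx":3.06,"dy":-3.42,"gripper":1},{"dx":3.06,"dy":-3.42,"gripper":1},{"dx":3.06,"dy":-3.42,"gripper":1},{"dx":3.06,"dy":-3.42,"gripper":1},{"dx":3.06,"dy":-3.42,"gripper":1},{"dx":3.06,"dy":-3.42,"gripper":1},{"dx":3.06,"dy":-3.42,"gripper":1},{"dx":3.06,"dy":-3.42,"gripper":1},{"dx":3.06,"dy":-3.42,"gripper":1},{"dx":3.06,"dy":-3.42,"gripper":1},{"dx":3.06,"dy":-3.42,"gripper":1},{"dx":3.06,"dy":-3.42,"gripper":1},{"dx":3.06,"dy":-3.42,"gripper":1},{"gripper":1}])

```text
invalid input
```

>>> carry_out(commands=[{"rz":-8,"gripper":1},{"rz":-8,"gripper":1},{"rz":-8,"gripper":1},{"rz":-8,"gripper":1},{"rz":-8,"gripper":1},{"rz":-8,"gripper":1},{"rz":-8,"gripper":1},{"gripper":1},{"gripper":1}])

```text
invalid input
```

>>> carry_out(commands=[{"rx":0,"ry":0,"rz":0,"dx":3.06,"dy":-3.42,"dz":0,"gripper":1},{"rx":0,"ry":0,"rz":0,"dx":3.06,"dy":-3.42,"dz":0,"gripper":1},{"rx":0,"ry":0,"rz":0,"dx":3.06,"dy":-3.42,"dz":0,"gripper":1},{"rx":0,"ry":0,"rz":0,"dx":3.06,"dy":-3.42,"dz":0,"gripper":1},{"rx":0,"ry":0,"rz":0,"dx":3.06,"dy":-3.42,"dz":0,"gripper":1},{"rx":0,"ry":0,"rz":0,"dx":3.06,"dy":-3.42,"dz":0,"gripper":1},{"rx":0,"ry":0,"rz":0,"dx":3.06,"dy":-3.42,"dz":0,"gripper":1},{"rx":0,"ry":0,"rz":0,"dx":3.06,"dy":-3.42,"dz":0,"gripper":1},{"rx":0,"ry":0,"rz":0,"dx":3.06,"dy":-3.42,"dz":0,"gripper":1},{"rx":0,"ry":0,"rz":0,"dx":3.06,"dy":-3.42,"dz":0,"gripper":1},{"rx":0,"ry":0,"rz":0,"dx":3.06,"dy":-3.42,"dz":0,"gripper":1},{"rx":0,"ry":0,"rz":0,"dx":3.06,"dy":-3.42,"dz":0,"gripper":1},{"rx":0,"ry":0,"rz":0,"dx":3.06,"dy":-3.42,"dz":0,"gripper":1},{"rx":0,"ry":0,"rz":0,"dx":3.06,"dy":-3.42,"dz":0,"gripper":1},{"rx":0,"ry":0,"rz":0,"dx":3.06,"dy":-3.42,"dz":0,"gripper":1},{"rx":0,"ry":0,"rz":0,"dx":3.06,"dy":-3.42,"dz":0,"gripper":1},{"rx":0,"ry":0,"rz":0,"dx":3.06,"dy":-3.42,"dz":0,"gripper":1},{"rx":0,"ry":0,"rz":0,"dx":3.06,"dy":-3.42,"dz":0,"gripper":1},{"rx":0,"ry":0,"rz":0,"dx":3.06,"dy":-3.42,"dz":0,"gripper":1},{"rx":0,"ry":0,"rz":0,"dx":0,"dy":0,"dz":0,"gripper":1}])

```text
t: 2.2
eef_pos: [0.5283, 0.2489, 0.2392]
ee_rot: [-179.7, -0.1, 25.0]
wrist_force: [0.1, 0.0, -0.1]
gripper_width: 0.0001
grip_force: 0.0
```

>>> carry_out(commands=[{"rx":0,"ry":0,"rz":-8,"dx":0,"dy":0,"dz":0,"gripper":1},{"rx":0,"ry":0,"rz":-8,"dx":0,"dy":0,"dz":0,"gripper":1},{"rx":0,"ry":0,"rz":-8,"dx":0,"dy":0,"dz":0,"gripper":1},{"rx":0,"ry":0,"rz":-8,"dx":0,"dy":0,"dz":0,"gripper":1},{"rx":0,"ry":0,"rz":-8,"dx":0,"dy":0,"dz":0,"gripper":1},{"rx":0,"ry":0,"rz":-8,"dx":0,"dy":0,"dz":0,"gripper":1},{"rx":0,"ry":0,"rz":-8,"dx":0,"dy":0,"dz":0,"gripper":1},{"rx":0,"ry":0,"rz":0,"dx":0,"dy":0,"dz":0,"gripper":1},{"rx":0,"ry":0,"rz":0,"dx":0,"dy":0,"dz":0,"gripper":1}])

```text
t: 3.1
eef_pos: [0.529, 0.2403, 0.2391]
ee_rot: [-180.0, 0.0, 80.3]
wrist_force: [-0.7, -0.9, 0.3]
gripper_width: -0.0
grip_force: 0.0
```

>>> carry_out(commands=[{"rx":0,"ry":0,"rz":0,"dx":0,"dy":0,"dz":3.6,"gripper":1},{"rx":0,"ry":0,"rz":0,"dx":0,"dy":0,"dz":3.6,"gripper":1},{"rx":0,"ry":0,"rz":0,"dx":0,"dy":0,"dz":3.6,"gripper":1},{"rx":0,"ry":0,"rz":0,"dx":0,"dy":0,"dz":3.6,"gripper":1},{"rx":0,"ry":0,"rz":0,"dx":0,"dy":0,"dz":0,"gripper":1},{"rx":0,"ry":0,"rz":0,"dx":-1,"dy":0,"dz":0,"gripper":1},{"rx":0,"ry":0,"rz":0,"dx":-0.8,"dy":0,"dz":0,"gripper":1},{"rx":0,"ry":0,"rz":0,"dx":-0.5,"dy":0,"dz":0,"gripper":1},{"rx":0,"ry":0,"rz":0,"dx":-0.5,"dy":0,"dz":0,"gripper":1},{"rx":0,"ry":0,"rz":0,"dx":-0.5,"dy":0,"dz":0,"gripper":1},{"rx":0,"ry":0,"rz":0,"dx":-0.5,"dy":0,"dz":0,"gripper":1},{"rx":0,"ry":0,"rz":0,"dx":-0.5,"dy":0,"dz":0,"gripper":1},{"rx":0,"ry":0,"rz":0,"dx":-0.5,"dy":0,"dz":0,"gripper":1}])

```text
t: 4.4
eef_pos: [0.5215, 0.1938, 0.0956]
ee_rot: [180.0, -0.1, 80.5]
wrist_force: [1.1, 2.4, 2.0]
gripper_width: 0.0
grip_force: 1.2
```

>>> carry_out(commands=[{"rx":0,"ry":0,"rz":0,"dx":-0.3,"dy":0,"dz":0,"gripper":1},{"rx":0,"ry":0,"rz":0,"dx":-0.3,"dy":0,"dz":0,"gripper":1},{"rx":0,"ry":0,"rz":0,"dx":-0.2,"dy":0,"dz":0,"gripper":1},{"rx":0,"ry":0,"rz":0,"dx":-0.1,"dy":0,"dz":0,"gripper":1},{"rx":0,"ry":0,"rz":0,"dx":0,"dy":0,"dz":0,"gripper":1}])

```text
t: 4.9
eef_pos: [0.5195, 0.1844, 0.0951]
ee_rot: [-180.0, 0.0, 80.5]
wrist_force: [1.2, 1.4, 0.3]
gripper_width: 0.0001
grip_force: 0.6
```

>>> carry_out(commands=[{"rx":0,"ry":0,"rz":0,"dx":-0.1,"dy":0,"dz":0,"gripper":1},{"rx":0,"ry":0,"rz":0,"dx":-0.1,"dy":0,"dz":0,"gripper":1},{"rx":0,"ry":0,"rz":0,"dx":0,"dy":0,"dz":0,"gripper":1}])

```text
t: 5.2
eef_pos: [0.5192, 0.1826, 0.0951]
ee_rot: [-180.0, 0.0, 80.5]
wrist_force: [0.9, 1.1, -0.3]
gripper_width: 0.0001
grip_force: 0.8
```

>>> carry_out(commands=[{"rx":0,"ry":0,"rz":0,"dx":-0.1,"dy":0,"dz":0,"gripper":1},{"rx":0,"ry":0,"rz":0,"dx":0,"dy":0,"dz":0,"gripper":1}])

```text
t: 5.4
eef_pos: [0.519, 0.1817, 0.0951]
ee_rot: [-180.0, 0.0, 80.5]
wrist_force: [1.4, 1.7, 0.1]
gripper_width: -0.0002
grip_force: 1.0
```

>>> carry_out(commands=[{"rx":0,"ry":0,"rz":0,"dx":-0.1,"dy":0,"dz":0,"gripper":1},{"rx":0,"ry":0,"rz":0,"dx":-0.1,"dy":0,"dz":0,"gripper":1},{"rx":0,"ry":0,"rz":0,"dx":0,"dy":0,"dz":0,"gripper":1}])

```text
t: 5.7
eef_pos: [0.519, 0.1817, 0.0952]
ee_rot: [180.0, -0.2, 80.6]
wrist_force: [2.5, 6.0, -4.6]
gripper_width: 0.0001
grip_force: 3.0
```

>>> carry_out(commands=[{"rx":0,"ry":0,"rz":0,"dx":-0.1,"dy":0,"dz":0,"gripper":1},{"rx":0,"ry":0,"rz":0,"dx":0,"dy":0,"dz":0,"gripper":1}])

```text
t: 5.9
eef_pos: [0.519, 0.1817, 0.0952]
ee_rot: [179.9, -0.3, 80.6]
wrist_force: [2.2, 8.4, -6.2]
gripper_width: 0.0001
grip_force: 3.9
```

>>> carry_out(commands=[{"rx":0,"ry":0,"rz":0,"dx":-0.1,"dy":0,"dz":0,"gripper":1},{"rx":0,"ry":0,"rz":0,"dx":0,"dy":0,"dz":0,"gripper":1}])

```text
t: 6.1
eef_pos: [0.519, 0.1817, 0.0953]
ee_rot: [179.9, -0.4, 80.6]
wrist_force: [3.8, 9.6, -8.0]
gripper_width: -0.0001
grip_force: 4.9
```

>>> carry_out(commands=[{"rx":0,"ry":0,"rz":0,"dx":1.4,"dy":0,"dz":0,"gripper":1},{"rx":0,"ry":0,"rz":0,"dx":2,"dy":0,"dz":0,"gripper":1},{"rx":0,"ry":0,"rz":0,"dx":0,"dy":0,"dz":-3.6,"gripper":1},{"rx":0,"ry":0,"rz":0,"dx":0,"dy":0,"dz":-3.6,"gripper":1},{"rx":0,"ry":0,"rz":0,"dx":0,"dy":0,"dz":-3.6,"gripper":1},{"rx":0,"ry":0,"rz":0,"dx":0,"dy":0,"dz":-3.6,"gripper":1},{"rx":0,"ry":0,"rz":0,"dx":-4.3,"dy":0,"dz":0,"gripper":-1},{"rx":0,"ry":0,"rz":0,"dx":-4.3,"dy":0,"dz":0,"gripper":-1},{"rx":0,"ry":0,"rz":0,"dx":-4.3,"dy":0,"dz":0,"gripper":-1},{"rx":0,"ry":0,"rz":0,"dx":-4.3,"dy":0,"dz":0,"gripper":-1},{"rx":0,"ry":0,"rz":0,"dx":-4.3,"dy":0,"dz":0,"gripper":-1},{"rx":0,"ry":0,"rz":0,"dx":0,"dy":0,"dz":0,"gripper":-1},{"rx":0,"ry":0,"rz":0,"dx":0,"dy":0,"dz":0,"gripper":-1},{"rx":0,"ry":0,"rz":0,"dx":0,"dy":0,"dz":0,"gripper":-1}])

```text
t: 7.5
eef_pos: [0.4885, 0.0007, 0.2394]
ee_rot: [-180.0, -0.0, 80.6]
wrist_force: [-0.1, -0.1, 0.0]
gripper_width: 0.0855
grip_force: 0.0
```

```bash
python3 - <<'E'
from h import *
T=tcp(); np.save('T1.npy',T); im=env.get_image('wrist')[:,:,::-1]
p=proj('wrist',[.4883,-.0004,.09],T); print(T[:3,3],p); x0,y0=np.round(p-[70,52]).astype(int); print(x0,y0)
crop(im,max(x0,0),max(y0,0),140,105,5,'pics/c.png')
E
```

```text
[0.48852016 0.00068846 0.23942123] [284.8554504  200.04773091]
215 148
```

View pics/c.png

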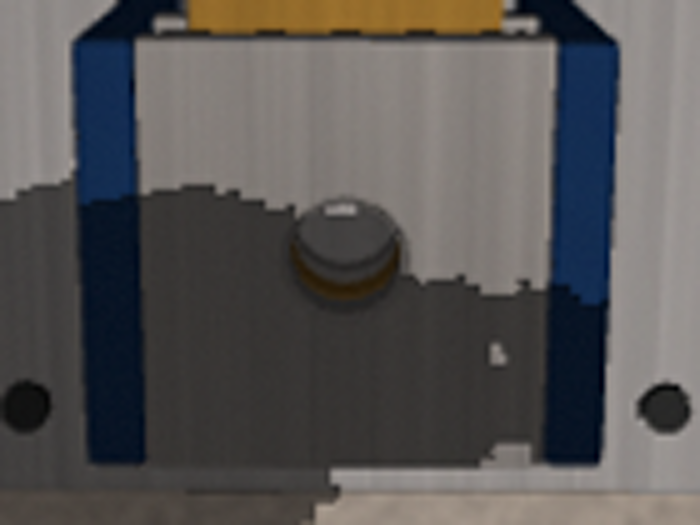

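The clevis hole sits at about (346,254) in the crop, with the brass tongue's hole concentric beneath it, so the sled is home. I'll go over the pin now.

>>> carry_out(commands=[{"rx":0,"ry":0,"rz":0,"dx":-3.91,"dy":1.64,"dz":0,"gripper":-1},{"rx":0,"ry":0,"rz":0,"dx":-3.91,"dy":1.64,"dz":0,"gripper":-1},{"rx":0,"ry":0,"rz":0,"dx":-3.91,"dy":1.64,"dz":0,"gripper":-1},{"rx":0,"ry":0,"rz":0,"dx":-3.91,"dy":1.64,"dz":0,"gripper":-1},{"rx":0,"ry":0,"rz":0,"dx":-3.91,"dy":1.64,"dz":0,"gripper":-1},{"rx":0,"ry":0,"rz":0,"dx":-3.91,"dy":1.64,"dz":0,"gripper":-1},{"rx":0,"ry":0,"rz":0,"dx":-3.91,"dy":1.64,"dz":0,"gripper":-1},{"rx":0,"ry":0,"rz":7.2,"dx":0,"dy":0,"dz":0,"gripper":-1},{"rx":0,"ry":0,"rz":7.2,"dx":0,"dy":0,"dz":0,"gripper":-1},{"rx":0,"ry":0,"rz":7.2,"dx":0,"dy":0,"dz":0,"gripper":-1},{"rx":0,"ry":0,"rz":0,"dx":0,"dy":0,"dz":0,"gripper":-1},{"rx":0,"ry":0,"rz":0,"dx":0,"dy":0,"dz":0,"gripper":-1}])

```text
t: 8.75
eef_pos: [0.5575, -0.2881, 0.2392]
ee_rot: [-180.0, -0.0, 59.2]
wrist_force: [-0.4, 0.5, 0.6]
gripper_width: 0.0855
grip_force: 0.0
```

```bash
python3 - <<'E'
from h import *
print('hole',ray('wrist',284.0,198.4,.09,np.load('T1.npy')))
T=tcp(); np.save('T2.npy',T); im=env.get_image('wrist')[:,:,::-1]
p=proj('wrist',[.557,-.2885,.12],T); print(T[:3,3],p); x0,y0=np.round(p-[60,45]).astype(int); print(x0,y0)
crop(im,x0,y0,120,90,6,'pics/d.png')
E
```

```text
hole [0.48803852 0.00102722 0.09      ]
[ 0.55751855 -0.28813976  0.23916249] [284.19574079 209.74118406]
224 165
```

View pics/d.png

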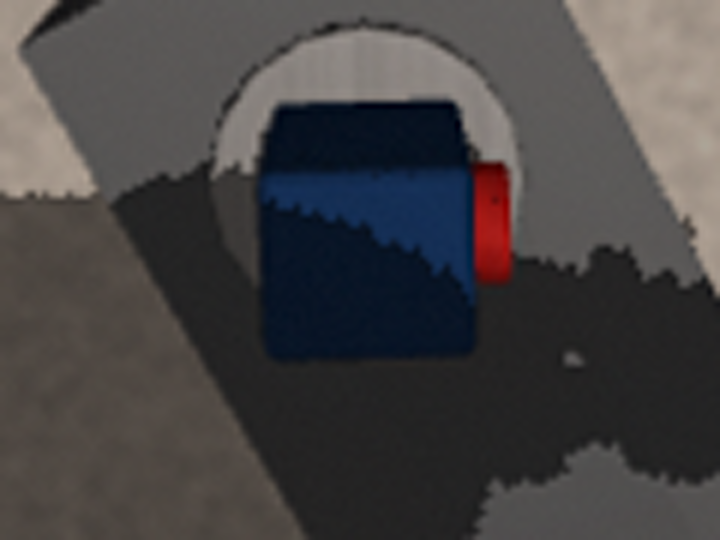

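The head's top face in the crop is centred at (369,265) with edges within 1° of the tool axes, and the red button is on the right (tool +y). The tool is already on the pin's axis, so I'll turn 1°, descend and grip across the button.

>>> carry_out(commands=[{"rx":0,"ry":0,"rz":-1,"dx":0.05,"dy":0.05,"dz":3.5,"gripper":-1},{"rx":0,"ry":0,"rz":0,"dx":0,"dy":0,"dz":3.5,"gripper":-1},{"rx":0,"ry":0,"rz":0,"dx":0,"dy":0,"dz":3.5,"gripper":-1},{"rx":0,"ry":0,"rz":0,"dx":0,"dy":0,"dz":2.5,"gripper":-1},{"rx":0,"ry":0,"rz":0,"dx":0,"dy":0,"dz":2.0,"gripper":-1},{"rx":0,"ry":0,"rz":0,"dx":0,"dy":0,"dz":0,"gripper":-1},{"rx":0,"ry":0,"rz":0,"dx":0,"dy":0,"dz":0,"gripper":-1}])

```text
t: 9.5
eef_pos: [0.5579, -0.2891, 0.0897]
ee_rot: [180.0, -0.0, 60.0]
wrist_force: [0.3, 0.4, 0.5]
gripper_width: 0.0855
grip_force: 0.0
```

>>> carry_out(commands=[{"rx":0,"ry":0,"rz":0,"dx":0,"dy":0,"dz":0,"gripper":0.2},{"rx":0,"ry":0,"rz":0,"dx":0,"dy":0,"dz":0,"gripper":0.4},{"rx":0,"ry":0,"rz":0,"dx":0,"dy":0,"dz":0,"gripper":1},{"rx":0,"ry":0,"rz":0,"dx":0,"dy":0,"dz":0,"gripper":1},{"rx":0,"ry":0,"rz":0,"dx":0,"dy":0,"dz":0,"gripper":1},{"rx":0,"ry":0,"rz":0,"dx":0,"dy":0,"dz":0,"gripper":1},{"rx":0,"ry":0,"rz":0,"dx":0,"dy":0,"dz":0,"gripper":1},{"rx":0,"ry":0,"rz":0,"dx":0,"dy":0,"dz":0,"gripper":1}])

```text
t: 10.3
eef_pos: [0.5577, -0.2893, 0.0905]
ee_rot: [180.0, 0.0, 59.9]
wrist_force: [-2.2, 1.1, 5.8]
gripper_width: 0.0254
grip_force: 59.6
```

>>> carry_out(commands=[{"rx":0,"ry":0,"rz":0,"dx":0,"dy":0,"dz":-0.5,"gripper":1},{"rx":0,"ry":0,"rz":0,"dx":0,"dy":0,"dz":-1.5,"gripper":1},{"rx":0,"ry":0,"rz":0,"dx":0,"dy":0,"dz":-2,"gripper":1},{"rx":0,"ry":0,"rz":0,"dx":0,"dy":0,"dz":-2.5,"gripper":1},{"rx":0,"ry":0,"rz":0,"dx":0,"dy":0,"dz":-2.5,"gripper":1},{"rx":0,"ry":0,"rz":0,"dx":0,"dy":0,"dz":-2.0,"gripper":1},{"rx":0,"ry":0,"rz":0,"dx":0,"dy":0,"dz":-0.5,"gripper":1},{"rx":0,"ry":0,"rz":0,"dx":0,"dy":0,"dz":0,"gripper":1},{"rx":0,"ry":0,"rz":0,"dx":0,"dy":0,"dz":0,"gripper":1}])

```text
t: 11.2
eef_pos: [0.5566, -0.2891, 0.2032]
ee_rot: [-179.9, 0.0, 59.9]
wrist_force: [-1.0, 0.9, -3.6]
gripper_width: 0.0256
grip_force: 59.1
```

```bash
python3 - <<'E'
from h import *
s=env.sense();print(s['wrist_force'],s['torque'])
T=tcp(); im=env.get_image('wrist')[:,:,::-1]; im2=env.get_image('scene')[:,:,::-1]
crop(im,150,100,270,315,1.85,'pics/e1.png'); 
p=proj('scene',T[:3,3]).astype(int); x0,y0=p-[50,55]
a=cv2.resize(im[120:420,160:410],(400,480)); b=cv2.resize(im2[max(0,y0):y0+120,max(0,x0):x0+100],(400,480),interpolation=cv2.INTER_CUBIC)
cv2.imwrite('pics/e.png',np.hstack([a,b]))
E
```

```text
[-0.97703673  0.94711371 -3.64028918] [-0.03329362  0.05198384 -0.04439765]
```

View pics/e.png

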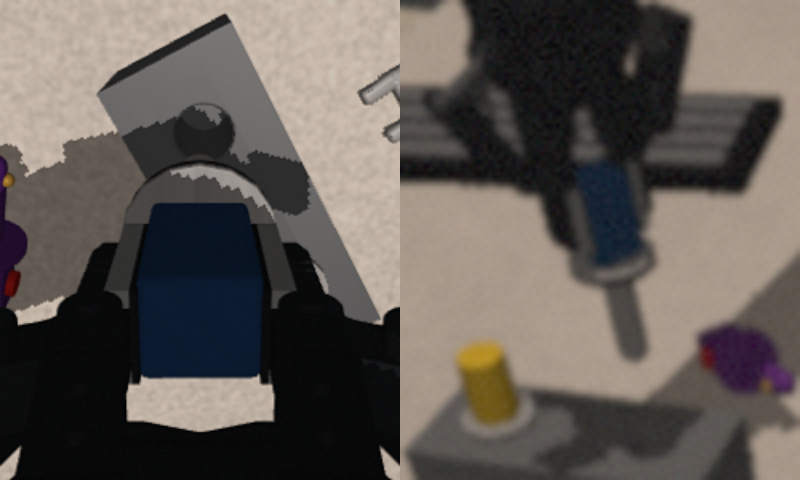

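The pin hangs between the pads, head centred between the fingers. In the scene half, the nose tip is at about (632,358) and the head is upright-looking. I'll check the tilt numerically.

```bash
python3 - <<'E'
from h import *
T=tcp();s=T[:3,3]
q=ray('wrist',285-.3,324.4-.3,s[2]+.0295,T); print('head top in tool',(np.linalg.inv(T)@np.r_[q,1])[:3])
p=proj('scene',s).astype(int); x0,y0=np.maximum(p-[50,55],0)
f=lambda P:(proj('scene',P)-[x0,y0]+.4)*4+[400,0]
for n,dz in [('top',.0295),('flange bottom',-.0205),('mid shank',-.05),('nose tip',-.0785)]:
    print(n,f(s+[0,0,dz]).round(1), 'x+5mm',f(s+[.005,0,dz]).round(1),'y+5mm',f(s+[0,.005,dz]).round(1))
E
```

```text
head top in tool [ 0.00259378  0.00030344 -0.02950166]
top [590.9 170. ] x+5mm [586.6 175. ] y+5mm [600.7 170.9]
flange bottom [612.  260.5] x+5mm [608.  265.7] y+5mm [621.4 261.4]
mid shank [623.6 310.5] x+5mm [619.7 315.8] y+5mm [632.8 311.4]
nose tip [634.3 356.5] x+5mm [630.6 361.9] y+5mm [643.3 357.4]
```

>>> carry_out(commands=[{"rx":0,"ry":0,"rz":0,"dx":1.4,"dy":-1.3,"dz":0,"gripper":1},{"rx":0,"ry":0,"rz":0,"dx":2.4,"dy":-2.28,"dz":0,"gripper":1},{"rx":0,"ry":0,"rz":0,"dx":2.4,"dy":-2.28,"dz":0,"gripper":1},{"rx":0,"ry":0,"rz":0,"dx":2.4,"dy":-2.28,"dz":0,"gripper":1},{"rx":0,"ry":0,"rz":0,"dx":2.4,"dy":-2.28,"dz":0,"gripper":1},{"rx":0,"ry":0,"rz":0,"dx":2.4,"dy":-2.28,"dz":0,"gripper":1},{"rx":0,"ry":0,"rz":0,"dx":2.4,"dy":-2.28,"dz":0,"gripper":1},{"rx":0,"ry":0,"rz":0,"dx":2.4,"dy":-2.28,"dz":0,"gripper":1},{"rx":0,"ry":0,"rz":0,"dx":2.0,"dy":-1.9,"dz":0,"gripper":1},{"rx":0,"ry":0,"rz":0,"dx":1.36,"dy":-1.32,"dz":0,"gripper":1},{"rx":0,"ry":0,"rz":0,"dx":0,"dy":0,"dz":0,"gripper":1},{"rx":0,"ry":0,"rz":0,"dx":0,"dy":0,"dz":0,"gripper":1},{"rx":0,"ry":0,"rz":0,"dx":0,"dy":0,"dz":0,"gripper":1}])

```text
t: 12.6
eef_pos: [0.4884, -0.0015, 0.2039]
ee_rot: [-180.0, 0.0, 59.8]
wrist_force: [-0.2, -0.5, -3.0]
gripper_width: 0.0254
grip_force: 59.3
```

>>> carry_out(commands=[{"rx":0,"ry":0,"rz":0,"dx":0.11,"dy":-0.15,"dz":0.8,"gripper":1},{"rx":0,"ry":0,"rz":0,"dx":0,"dy":0,"dz":1.2,"gripper":1},{"rx":0,"ry":0,"rz":0,"dx":0,"dy":0,"dz":0.5,"gripper":1},{"rx":0,"ry":0,"rz":0,"dx":0,"dy":0,"dz":0,"gripper":1},{"rx":0,"ry":0,"rz":0,"dx":0,"dy":0,"dz":0,"gripper":1}])

```text
t: 13.1
eef_pos: [0.4876, 0.0016, 0.179]
ee_rot: [-180.0, 0.0, 59.9]
wrist_force: [0.6, -0.2, -3.2]
gripper_width: 0.0249
grip_force: 59.4
```

```bash
python3 - <<'E'
from h import *
T=tcp();s=T[:3,3];print(s)
im=env.get_image('scene')[:,:,::-1]; p=proj('scene',[.488,.001,.09]); x0,y0=np.round(p-[40,40]).astype(int); print(x0,y0)
crop(im,x0,y0,80,60,9,'pics/f.png')
for n,P in [('hole_w',[.488,.001,.09]),('hole_t',[.4883,-.0004,.09]),('nose',s+[0,0,-.0785]),('flange',s+[0,0,-.0205])]: print(n,((proj('scene',P)-[x0,y0]+.45)*9).round(1))
E
```

```text
[0.48761306 0.0015529  0.17903863]
272 135
hole_w [363.7 362.6]
hole_t [357.8 362.7]
nose [368.1 326.2]
flange [379.2 118.5]
```

View pics/f.png

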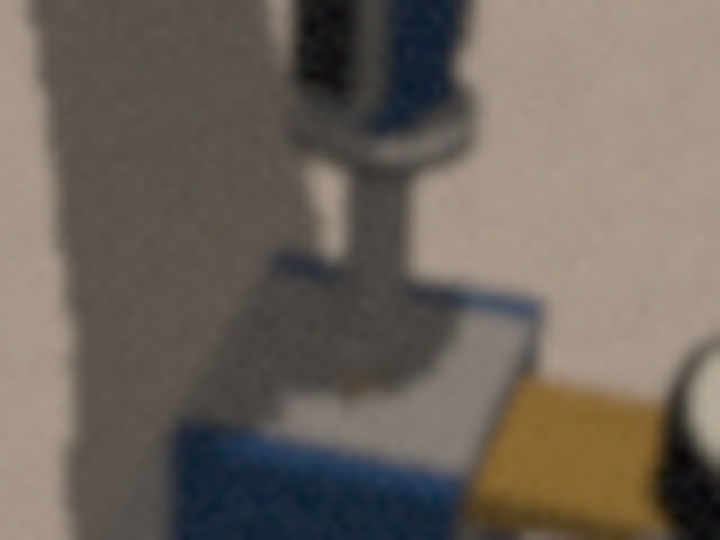

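The shank is centred at about x=380 in the picture and the hole's brass glint at about (357,380). The pin therefore needs about 3 mm more towards -y. I'll correct that and feel my way in.

>>> carry_out(commands=[{"rx":0,"ry":0,"rz":0,"dx":-0.26,"dy":0.11,"dz":0,"gripper":1},{"rx":0,"ry":0,"rz":0,"dx":0,"dy":0,"dz":0.4,"gripper":1},{"rx":0,"ry":0,"rz":0,"dx":0,"dy":0,"dz":0.4,"gripper":1},{"rx":0,"ry":0,"rz":0,"dx":0,"dy":0,"dz":0.3,"gripper":1},{"rx":0,"ry":0,"rz":0,"dx":0,"dy":0,"dz":0.2,"gripper":1},{"rx":0,"ry":0,"rz":0,"dx":0,"dy":0,"dz":0,"gripper":1},{"rx":0,"ry":0,"rz":0,"dx":0,"dy":0,"dz":0,"gripper":1}])

```text
t: 13.85
eef_pos: [0.4873, -0.0012, 0.1663]
ee_rot: [180.0, 0.0, 59.9]
wrist_force: [-0.9, 0.0, -2.9]
gripper_width: 0.0252
grip_force: 59.4
```

>>> carry_out(commands=[{"rx":0,"ry":0,"rz":0,"dx":0,"dy":0,"dz":0.15,"gripper":1},{"rx":0,"ry":0,"rz":0,"dx":0,"dy":0,"dz":0.15,"gripper":1},{"rx":0,"ry":0,"rz":0,"dx":0,"dy":0,"dz":0,"gripper":1}])

```text
t: 14.15
eef_pos: [0.4871, -0.0013, 0.1631]
ee_rot: [-180.0, 0.0, 59.9]
wrist_force: [-0.7, -0.3, -3.1]
gripper_width: 0.0249
grip_force: 59.4
```

>>> carry_out(commands=[{"rx":0,"ry":0,"rz":0,"dx":0,"dy":0,"dz":0.15,"gripper":1},{"rx":0,"ry":0,"rz":0,"dx":0,"dy":0,"dz":0.15,"gripper":1},{"rx":0,"ry":0,"rz":0,"dx":0,"dy":0,"dz":0,"gripper":1}])

```text
t: 14.45
eef_pos: [0.4871, -0.0012, 0.16]
ee_rot: [-180.0, 0.0, 59.9]
wrist_force: [-0.2, -0.1, -2.9]
gripper_width: 0.0254
grip_force: 59.4
```

>>> carry_out(commands=[{"rx":0,"ry":0,"rz":0,"dx":0,"dy":0,"dz":0.15,"gripper":1},{"rx":0,"ry":0,"rz":0,"dx":0,"dy":0,"dz":0.15,"gripper":1},{"rx":0,"ry":0,"rz":0,"dx":0,"dy":0,"dz":0,"gripper":1}])

```text
t: 14.75
eef_pos: [0.4871, -0.0012, 0.157]
ee_rot: [-180.0, 0.0, 59.9]
wrist_force: [-0.0, 0.4, -2.4]
gripper_width: 0.0253
grip_force: 59.4
```

>>> carry_out(commands=[{"rx":0,"ry":0,"rz":0,"dx":0,"dy":0,"dz":0.15,"gripper":1},{"rx":0,"ry":0,"rz":0,"dx":0,"dy":0,"dz":0.15,"gripper":1},{"rx":0,"ry":0,"rz":0,"dx":0,"dy":0,"dz":0.15,"gripper":1},{"rx":0,"ry":0,"rz":0,"dx":0,"dy":0,"dz":0,"gripper":1}])

```text
t: 15.15
eef_pos: [0.4871, -0.0012, 0.1526]
ee_rot: [-180.0, 0.0, 59.9]
wrist_force: [-0.3, -0.9, -3.1]
gripper_width: 0.0254
grip_force: 59.4
```

>>> carry_out(commands=[{"rx":0,"ry":0,"rz":0,"dx":0,"dy":0,"dz":0.15,"gripper":1},{"rx":0,"ry":0,"rz":0,"dx":0,"dy":0,"dz":0.15,"gripper":1},{"rx":0,"ry":0,"rz":0,"dx":0,"dy":0,"dz":0.15,"gripper":1},{"rx":0,"ry":0,"rz":0,"dx":0,"dy":0,"dz":0,"gripper":1}])

```text
t: 15.55
eef_pos: [0.4871, -0.0012, 0.148]
ee_rot: [-180.0, 0.0, 59.9]
wrist_force: [0.6, 0.0, -3.5]
gripper_width: 0.0257
grip_force: 59.4
```

>>> carry_out(commands=[{"rx":0,"ry":0,"rz":0,"dx":0,"dy":0,"dz":0.15,"gripper":1},{"rx":0,"ry":0,"rz":0,"dx":0,"dy":0,"dz":0.15,"gripper":1},{"rx":0,"ry":0,"rz":0,"dx":0,"dy":0,"dz":0.15,"gripper":1},{"rx":0,"ry":0,"rz":0,"dx":0,"dy":0,"dz":0,"gripper":1}])

```text
t: 15.95
eef_pos: [0.4871, -0.0013, 0.1435]
ee_rot: [-180.0, 0.0, 59.9]
wrist_force: [-0.6, 0.4, -2.7]
gripper_width: 0.025
grip_force: 59.4
```

>>> carry_out(commands=[{"rx":0,"ry":0,"rz":0,"dx":0,"dy":0,"dz":0.15,"gripper":1},{"rx":0,"ry":0,"rz":0,"dx":0,"dy":0,"dz":0.15,"gripper":1},{"rx":0,"ry":0,"rz":0,"dx":0,"dy":0,"dz":0.15,"gripper":1},{"rx":0,"ry":0,"rz":0,"dx":0,"dy":0,"dz":0,"gripper":1}])

```text
t: 16.35
eef_pos: [0.4871, -0.0012, 0.139]
ee_rot: [-180.0, 0.0, 59.9]
wrist_force: [0.5, 0.1, -3.1]
gripper_width: 0.0253
grip_force: 59.4
```

>>> carry_out(commands=[{"rx":0,"ry":0,"rz":0,"dx":0,"dy":0,"dz":0.15,"gripper":1},{"rx":0,"ry":0,"rz":0,"dx":0,"dy":0,"dz":0.15,"gripper":1},{"rx":0,"ry":0,"rz":0,"dx":0,"dy":0,"dz":0.15,"gripper":1},{"rx":0,"ry":0,"rz":0,"dx":0,"dy":0,"dz":0,"gripper":1}])

```text
t: 16.75
eef_pos: [0.4871, -0.0012, 0.1345]
ee_rot: [-180.0, 0.0, 59.9]
wrist_force: [0.7, -0.6, -3.3]
gripper_width: 0.0256
grip_force: 59.4
```

>>> carry_out(commands=[{"rx":0,"ry":0,"rz":0,"dx":0,"dy":0,"dz":0.15,"gripper":1},{"rx":0,"ry":0,"rz":0,"dx":0,"dy":0,"dz":0.15,"gripper":1},{"rx":0,"ry":0,"rz":0,"dx":0,"dy":0,"dz":0.15,"gripper":1},{"rx":0,"ry":0,"rz":0,"dx":0,"dy":0,"dz":0,"gripper":1}])

```text
t: 17.15
eef_pos: [0.4871, -0.0012, 0.13]
ee_rot: [-180.0, 0.0, 59.9]
wrist_force: [0.4, 0.5, -3.9]
gripper_width: 0.0252
grip_force: 59.4
```

>>> carry_out(commands=[{"rx":0,"ry":0,"rz":0,"dx":0,"dy":0,"dz":0.15,"gripper":1},{"rx":0,"ry":0,"rz":0,"dx":0,"dy":0,"dz":0.15,"gripper":1},{"rx":0,"ry":0,"rz":0,"dx":0,"dy":0,"dz":0.15,"gripper":1},{"rx":0,"ry":0,"rz":0,"dx":0,"dy":0,"dz":0.15,"gripper":1},{"rx":0,"ry":0,"rz":0,"dx":0,"dy":0,"dz":0,"gripper":1}])

```text
t: 17.65
eef_pos: [0.4871, -0.0012, 0.124]
ee_rot: [-180.0, 0.0, 59.9]
wrist_force: [-0.3, 0.0, -3.7]
gripper_width: 0.0249
grip_force: 59.4
```

>>> carry_out(commands=[{"rx":0,"ry":0,"rz":0,"dx":0,"dy":0,"dz":0.15,"gripper":1},{"rx":0,"ry":0,"rz":0,"dx":0,"dy":0,"dz":0.15,"gripper":1},{"rx":0,"ry":0,"rz":0,"dx":0,"dy":0,"dz":0.15,"gripper":1},{"rx":0,"ry":0,"rz":0,"dx":0,"dy":0,"dz":0.15,"gripper":1},{"rx":0,"ry":0,"rz":0,"dx":0,"dy":0,"dz":0.15,"gripper":1},{"rx":0,"ry":0,"rz":0,"dx":0,"dy":0,"dz":0.15,"gripper":1},{"rx":0,"ry":0,"rz":0,"dx":0,"dy":0,"dz":0,"gripper":1}])

```text
t: 18.35
eef_pos: [0.4871, -0.0012, 0.115]
ee_rot: [-180.0, 0.0, 59.9]
wrist_force: [0.2, -0.4, -2.0]
gripper_width: 0.0255
grip_force: 59.4
```

>>> carry_out(commands=[{"rx":0,"ry":0,"rz":0,"dx":0,"dy":0,"dz":0.1,"gripper":1},{"rx":0,"ry":0,"rz":0,"dx":0,"dy":0,"dz":0.1,"gripper":1},{"rx":0,"ry":0,"rz":0,"dx":0,"dy":0,"dz":0.1,"gripper":1},{"rx":0,"ry":0,"rz":0,"dx":0,"dy":0,"dz":0,"gripper":1}])

```text
t: 18.75
eef_pos: [0.4872, -0.0012, 0.1121]
ee_rot: [-180.0, 0.0, 59.9]
wrist_force: [-0.2, 0.0, -3.1]
gripper_width: 0.0252
grip_force: 59.4
```

>>> carry_out(commands=[{"rx":0,"ry":0,"rz":0,"dx":0,"dy":0,"dz":0.05,"gripper":1},{"rx":0,"ry":0,"rz":0,"dx":0,"dy":0,"dz":0.05,"gripper":1},{"rx":0,"ry":0,"rz":0,"dx":0,"dy":0,"dz":0,"gripper":1}])

```text
t: 19.05
eef_pos: [0.4872, -0.0012, 0.1112]
ee_rot: [-180.0, 0.0, 59.9]
wrist_force: [0.6, -0.0, -2.7]
gripper_width: 0.0252
grip_force: 59.4
```

>>> carry_out(commands=[{"rx":0,"ry":0,"rz":0,"dx":0,"dy":0,"dz":0.05,"gripper":1},{"rx":0,"ry":0,"rz":0,"dx":0,"dy":0,"dz":0.05,"gripper":1},{"rx":0,"ry":0,"rz":0,"dx":0,"dy":0,"dz":0,"gripper":1}])

```text
t: 19.35
eef_pos: [0.4874, -0.0012, 0.1106]
ee_rot: [180.0, 0.0, 59.9]
wrist_force: [-1.2, 0.1, -0.1]
gripper_width: 0.0253
grip_force: 59.8
```

>>> carry_out(commands=[{"rx":0,"ry":0,"rz":0,"dx":0,"dy":0,"dz":0.05,"gripper":1},{"rx":0,"ry":0,"rz":0,"dx":0,"dy":0,"dz":0,"gripper":1}])

```text
t: 19.55
eef_pos: [0.4874, -0.0012, 0.1104]
ee_rot: [180.0, 0.0, 59.9]
wrist_force: [-1.6, 0.2, 4.2]
gripper_width: 0.0253
grip_force: 60.5
```

>>> carry_out(commands=[{"rx":0,"ry":0,"rz":0,"dx":0,"dy":0,"dz":0.05,"gripper":1},{"rx":0,"ry":0,"rz":0,"dx":0,"dy":0,"dz":0,"gripper":1}])

```text
t: 19.75
eef_pos: [0.4875, -0.0012, 0.1104]
ee_rot: [180.0, 0.0, 59.9]
wrist_force: [-4.2, 0.0, 8.5]
gripper_width: 0.0252
grip_force: 61.1
```

>>> carry_out(commands=[{"rx":0,"ry":0,"rz":0,"dx":0,"dy":0,"dz":0,"gripper":-1},{"rx":0,"ry":0,"rz":0,"dx":0,"dy":0,"dz":0,"gripper":-1},{"rx":0,"ry":0,"rz":0,"dx":0,"dy":0,"dz":0,"gripper":-1},{"rx":0,"ry":0,"rz":0,"dx":0,"dy":0,"dz":0,"gripper":-1},{"rx":0,"ry":0,"rz":0,"dx":0,"dy":0,"dz":0,"gripper":-1},{"rx":0,"ry":0,"rz":0,"dx":0,"dy":0,"dz":-3,"gripper":-1},{"rx":0,"ry":0,"rz":0,"dx":0,"dy":0,"dz":-4,"gripper":-1},{"rx":0,"ry":0,"rz":0,"dx":0,"dy":0,"dz":-4,"gripper":-1},{"rx":0,"ry":0,"rz":0,"dx":0,"dy":0,"dz":0,"gripper":-1},{"rx":0,"ry":0,"rz":0,"dx":0,"dy":0,"dz":0,"gripper":-1}])

```text
t: 20.75
eef_pos: [0.4878, -0.0013, 0.2201]
ee_rot: [179.9, -0.0, 59.9]
wrist_force: [0.3, -0.0, -0.6]
gripper_width: 0.0852
grip_force: 0.0
```

```bash
python3 - <<'E'
from h import *
s=env.sense(); print(s['joints'].round(1) if hasattr(s['joints'],'round') else s['joints'])
T=tcp(); np.save('T3.npy',T); im=env.get_image('wrist')[:,:,::-1]
p=proj('wrist',[.488,.0003,.14],T); print(T[:3,3],p); x0,y0=np.round(p-[60,45]).astype(int); x0,y0=max(x0,0),max(y0,0); print(x0,y0)
crop(im,x0,y0,120,90,6,'pics/g.png')
for n,P in [('axis@.14',[.488,.0003,.14])]: print(n,proj('wrist',P,T))
E
```

```text
[ 28.5   9.1 -36.9 110.3   6.2  62.4 -40.9]
[ 0.48776981 -0.00127127  0.22006559] [283.14841517 223.82887061]
223 179
axis@.14 [283.14841517 223.82887061]
```

View pics/g.png

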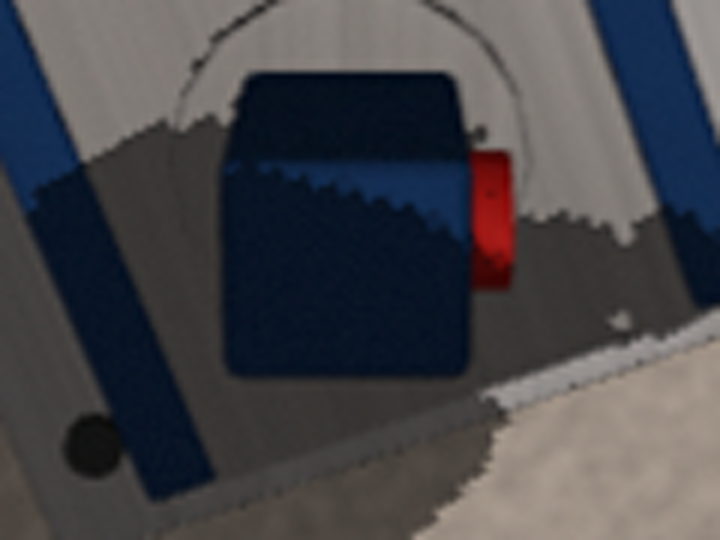

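The red button stands out again, so the ball is out. The flange sits on the clevis, and the head's top face is square to the tool, centred at (347,268). I'll regrip on the plain sides after a 90° turn.

>>> carry_out(commands=[{"rx":0,"ry":0,"rz":0,"dx":0.18,"dy":-0.1,"dz":0,"gripper":-1},{"rx":0,"ry":0,"rz":-8.5,"dx":0,"dy":0,"dz":0,"gripper":-1},{"rx":0,"ry":0,"rz":-8.5,"dx":0,"dy":0,"dz":0,"gripper":-1},{"rx":0,"ry":0,"rz":-8.5,"dx":0,"dy":0,"dz":0,"gripper":-1},{"rx":0,"ry":0,"rz":-8.5,"dx":0,"dy":0,"dz":0,"gripper":-1},{"rx":0,"ry":0,"rz":-8.5,"dx":0,"dy":0,"dz":0,"gripper":-1},{"rx":0,"ry":0,"rz":-8.5,"dx":0,"dy":0,"dz":0,"gripper":-1},{"rx":0,"ry":0,"rz":-8.5,"dx":0,"dy":0,"dz":0,"gripper":-1},{"rx":0,"ry":0,"rz":-8.5,"dx":0,"dy":0,"dz":0,"gripper":-1},{"rx":0,"ry":0,"rz":-8.5,"dx":0,"dy":0,"dz":0,"gripper":-1},{"rx":0,"ry":0,"rz":-8.5,"dx":0,"dy":0,"dz":0,"gripper":-1},{"rx":0,"ry":0,"rz":-5,"dx":0,"dy":0,"dz":0,"gripper":-1},{"rx":0,"ry":0,"rz":0,"dx":0,"dy":0,"dz":0,"gripper":-1},{"rx":0,"ry":0,"rz":0,"dx":0,"dy":0,"dz":0,"gripper":-1}])

```text
t: 22.2
eef_pos: [0.4868, 0.0009, 0.2184]
ee_rot: [-180.0, -0.1, 149.8]
wrist_force: [-0.8, 0.1, -0.0]
gripper_width: 0.0856
grip_force: 0.0
```

>>> carry_out(commands=[{"rx":0,"ry":0,"rz":0,"dx":0,"dy":0,"dz":3,"gripper":-1},{"rx":0,"ry":0,"rz":0,"dx":0,"dy":0,"dz":3,"gripper":-1},{"rx":0,"ry":0,"rz":0,"dx":0,"dy":0,"dz":2.5,"gripper":-1},{"rx":0,"ry":0,"rz":0,"dx":0,"dy":0,"dz":1.5,"gripper":-1},{"rx":0,"ry":0,"rz":0,"dx":0,"dy":0,"dz":0.75,"gripper":-1},{"rx":0,"ry":0,"rz":0,"dx":0,"dy":0,"dz":0,"gripper":-1},{"rx":0,"ry":0,"rz":0,"dx":0,"dy":0,"dz":0,"gripper":-1}])

```text
t: 22.9
eef_pos: [0.4882, 0.001, 0.1126]
ee_rot: [180.0, 0.1, 149.9]
wrist_force: [-0.5, 0.1, 0.0]
gripper_width: 0.0853
grip_force: 0.0
```

>>> carry_out(commands=[{"rx":0,"ry":0,"rz":0,"dx":0,"dy":0,"dz":0,"gripper":0.2},{"rx":0,"ry":0,"rz":0,"dx":0,"dy":0,"dz":0,"gripper":0.35},{"rx":0,"ry":0,"rz":0,"dx":0,"dy":0,"dz":0,"gripper":0.4},{"rx":0,"ry":0,"rz":0,"dx":0,"dy":0,"dz":0,"gripper":0.45},{"rx":0,"ry":0,"rz":0,"dx":0,"dy":0,"dz":0,"gripper":0.5},{"rx":0,"ry":0,"rz":0,"dx":0,"dy":0,"dz":0,"gripper":1},{"rx":0,"ry":0,"rz":0,"dx":0,"dy":0,"dz":0,"gripper":1},{"rx":0,"ry":0,"rz":0,"dx":0,"dy":0,"dz":0,"gripper":1}])

```text
t: 23.7
eef_pos: [0.4876, 0.0008, 0.1121]
ee_rot: [-180.0, 0.0, 149.9]
wrist_force: [-0.2, -0.5, 4.5]
gripper_width: 0.0235
grip_force: 58.7
```

>>> carry_out(commands=[{"rx":0,"ry":0,"rz":0,"dx":0,"dy":0,"dz":-0.1,"gripper":1},{"rx":0,"ry":0,"rz":0,"dx":0,"dy":0,"dz":-0.1,"gripper":1},{"rx":0,"ry":0,"rz":0,"dx":0,"dy":0,"dz":0,"gripper":1}])

```text
t: 24.0
eef_pos: [0.4872, 0.0005, 0.1134]
ee_rot: [-180.0, 0.0, 149.9]
wrist_force: [1.7, -0.9, -3.4]
gripper_width: 0.0231
grip_force: 58.8
```

>>> carry_out(commands=[{"rx":0,"ry":0,"rz":0,"dx":0,"dy":0,"dz":-0.1,"gripper":1},{"rx":0,"ry":0,"rz":0,"dx":0,"dy":0,"dz":0,"gripper":1}])

```text
t: 24.2
eef_pos: [0.4872, 0.0005, 0.1146]
ee_rot: [-180.0, 0.0, 149.9]
wrist_force: [1.2, -1.7, -4.2]
gripper_width: 0.024
grip_force: 58.9
```

>>> carry_out(commands=[{"rx":0,"ry":0,"rz":0,"dx":0,"dy":0,"dz":-0.1,"gripper":1},{"rx":0,"ry":0,"rz":0,"dx":0,"dy":0,"dz":0,"gripper":1}])

```text
t: 24.4
eef_pos: [0.4872, 0.0005, 0.1155]
ee_rot: [-180.0, 0.0, 149.9]
wrist_force: [3.0, -1.6, -8.0]
gripper_width: 0.0231
grip_force: 59.4
```

>>> carry_out(commands=[{"rx":0,"ry":0,"rz":0,"dx":0,"dy":0,"dz":0,"gripper":1}])

```text
t: 24.5
eef_pos: [0.4872, 0.0005, 0.1155]
ee_rot: [-180.0, -0.0, 149.9]
wrist_force: [2.7, -0.7, -8.6]
gripper_width: 0.0232
grip_force: 59.5
```

>>> carry_out(commands=[{"rx":0,"ry":0,"rz":0,"dx":0,"dy":0,"dz":-0.05,"gripper":1},{"rx":0,"ry":0,"rz":0,"dx":0,"dy":0,"dz":0,"gripper":1}])

```text
t: 24.7
eef_pos: [0.4871, 0.0006, 0.1157]
ee_rot: [-180.0, -0.0, 149.9]
wrist_force: [5.5, -1.6, -14.4]
gripper_width: 0.0232
grip_force: 59.4
```

>>> carry_out(commands=[{"rx":0,"ry":0,"rz":0,"dx":0,"dy":0,"dz":-0.02,"gripper":1},{"rx":0,"ry":0,"rz":0,"dx":0,"dy":0,"dz":0,"gripper":1},{"rx":0,"ry":0,"rz":0,"dx":0,"dy":0,"dz":0,"gripper":1}])

```text
t: 25.0
eef_pos: [0.4871, 0.0006, 0.1158]
ee_rot: [180.0, -0.0, 149.9]
wrist_force: [4.5, -2.1, -15.1]
gripper_width: 0.0234
grip_force: 59.4
```

>>> carry_out(commands=[{"rx":0,"ry":0,"rz":0,"dx":0,"dy":0,"dz":0,"gripper":1},{"rx":0,"ry":0,"rz":0,"dx":0,"dy":0,"dz":0,"gripper":1},{"rx":0,"ry":0,"rz":0,"dx":0,"dy":0,"dz":0,"gripper":1},{"rx":0,"ry":0,"rz":0,"dx":0,"dy":0,"dz":0,"gripper":1},{"rx":0,"ry":0,"rz":0,"dx":0,"dy":0,"dz":0,"gripper":1},{"rx":0,"ry":0,"rz":0,"dx":0,"dy":0,"dz":0,"gripper":1}])

```text
t: 25.6
eef_pos: [0.4871, 0.0006, 0.1158]
ee_rot: [180.0, -0.0, 149.9]
wrist_force: [5.4, -2.0, -14.4]
gripper_width: 0.0236
grip_force: 59.4
```

>>> carry_out(commands=[{"rx":0,"ry":0,"rz":0,"dx":0,"dy":0,"dz":-0.03,"gripper":1},{"rx":0,"ry":0,"rz":0,"dx":0,"dy":0,"dz":0,"gripper":1},{"rx":0,"ry":0,"rz":0,"dx":0,"dy":0,"dz":0,"gripper":1}])

```text
t: 25.9
eef_pos: [0.4871, 0.0005, 0.1159]
ee_rot: [180.0, -0.0, 149.9]
wrist_force: [5.7, -1.7, -17.4]
gripper_width: 0.023
grip_force: 59.5
```

>>> carry_out(commands=[{"rx":0,"ry":0,"rz":0,"dx":0,"dy":0,"dz":0,"gripper":1},{"rx":0,"ry":0,"rz":0,"dx":0,"dy":0,"dz":0,"gripper":1},{"rx":0,"ry":0,"rz":0,"dx":0,"dy":0,"dz":0,"gripper":1},{"rx":0,"ry":0,"rz":0,"dx":0,"dy":0,"dz":0,"gripper":1},{"rx":0,"ry":0,"rz":0,"dx":0,"dy":0,"dz":0,"gripper":1}])

```text
t: 26.4
eef_pos: [0.4871, 0.0005, 0.1159]
ee_rot: [180.0, -0.0, 149.9]
wrist_force: [5.8, -1.7, -17.7]
gripper_width: 0.0234
grip_force: 59.5
```

>>> carry_out(commands=[{"rx":0,"ry":0,"rz":0,"dx":0,"dy":0,"dz":0.15,"gripper":1},{"rx":0,"ry":0,"rz":0,"dx":0,"dy":0,"dz":0.15,"gripper":1},{"rx":0,"ry":0,"rz":0,"dx":0,"dy":0,"dz":0.1,"gripper":1},{"rx":0,"ry":0,"rz":0,"dx":0,"dy":0,"dz":0.05,"gripper":1},{"rx":0,"ry":0,"rz":0,"dx":0,"dy":0,"dz":0,"gripper":1},{"rx":0,"ry":0,"rz":0,"dx":0,"dy":0,"dz":0,"gripper":1}])

```text
t: 27.0
eef_pos: [0.4876, 0.0009, 0.1125]
ee_rot: [180.0, 0.0, 149.9]
wrist_force: [0.9, -2.3, -1.0]
gripper_width: 0.0232
grip_force: 61.6
```

>>> carry_out(commands=[{"rx":0,"ry":0,"rz":0,"dx":0,"dy":0,"dz":0.05,"gripper":1},{"rx":0,"ry":0,"rz":0,"dx":0,"dy":0,"dz":0,"gripper":1}])

```text
t: 27.2
eef_pos: [0.4876, 0.0009, 0.1121]
ee_rot: [-180.0, 0.0, 149.9]
wrist_force: [0.4, -1.9, 2.2]
gripper_width: 0.0237
grip_force: 62.3
```

Seated again at the same height (0.1121 m). Now I'll open, rise and check.

>>> carry_out(commands=[{"rx":0,"ry":0,"rz":0,"dx":0,"dy":0,"dz":0,"gripper":-1},{"rx":0,"ry":0,"rz":0,"dx":0,"dy":0,"dz":0,"gripper":-1},{"rx":0,"ry":0,"rz":0,"dx":0,"dy":0,"dz":0,"gripper":-1},{"rx":0,"ry":0,"rz":0,"dx":0,"dy":0,"dz":0,"gripper":-1},{"rx":0,"ry":0,"rz":0,"dx":0,"dy":0,"dz":0,"gripper":-1},{"rx":0,"ry":0,"rz":0,"dx":0,"dy":0,"dz":-3,"gripper":-1},{"rx":0,"ry":0,"rz":0,"dx":0,"dy":0,"dz":-4,"gripper":-1},{"rx":0,"ry":0,"rz":0,"dx":0,"dy":0,"dz":-4,"gripper":-1},{"rx":0,"ry":0,"rz":0,"dx":0,"dy":0,"dz":-2,"gripper":-1},{"rx":0,"ry":0,"rz":0,"dx":0,"dy":0,"dz":0,"gripper":-1},{"rx":0,"ry":0,"rz":0,"dx":0,"dy":0,"dz":0,"gripper":-1}])

```text
t: 28.3
eef_pos: [0.487, 0.0007, 0.2415]
ee_rot: [-180.0, 0.0, 149.9]
wrist_force: [-0.5, 0.1, -0.1]
gripper_width: 0.0856
grip_force: 0.0
```

```bash
python3 - <<'E'
from h import *
a=env.get_image('scene')[:,:,::-1]; b=env.get_image('wrist')[:,:,::-1]
A=cv2.resize(a[100:280,90:330],(400,300)); A2=cv2.resize(a[130:220,260:380],(400,300),interpolation=cv2.INTER_CUBIC); B=cv2.resize(b,(400,300))
cv2.imwrite('pics/z.png',np.vstack([np.hstack([A,A2]),np.hstack([B,cv2.resize(b[150:300,190:390],(400,300))])]))
E
```

```text
(no output)
```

View pics/z.png

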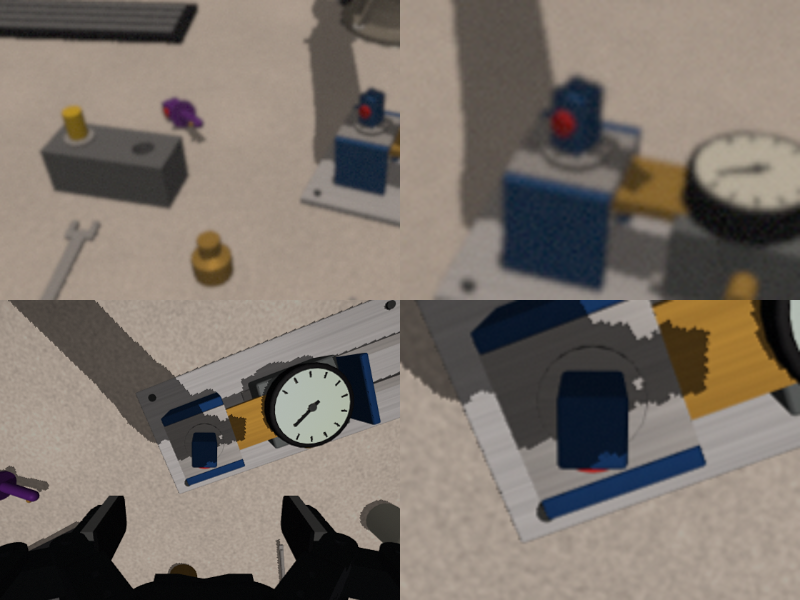

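The final check shows the pin seated with its flange flat on the clevis (pin head at about (578,115)). The red button is out at (565,123), the gripper is clear and the bystanders are where they were.

```bash
python3 -c "
from rig import env
print(env.sign_off())"
```

```text
the job is handed in; nothing more can be done
None
```

I pushed the sled home, seated the ball-lock pin, and proved the lock by lifting it until it held (about 3.5 mm) and pulling 15–18 N for over half a second; I then set it down locked, released it, and handed the job in at about 28 s.

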